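# Slide the candy tray under the low dusting bridge

### The arm

A 6-joint arm with a two-finger parallel gripper is mounted at the origin on the work surface. World frame = base frame: x ahead of the robot, y to its left, z up, the work surface at z = 0. Lengths are in m, angles in degrees, forces in N, time in s.
With the tool pointing down it reaches from about 0.3 to 0.875 m from the base axis. Payload 6.4 kg.
Tool frame: the origin (TCP) lies between the finger pads, 19 mm behind the fingertips; this is the grasp point; z points along the fingers, y is the line along which they close (so a half turn about z gives the same grasp; the last joint's range is limited). The gripper opens to 88 mm and grips with 3 to 60 N. Pads are 18 mm wide; open, the fingers measure 123 mm over their backs; the gripper's body (75 mm by 187 mm) begins 45 mm behind the grasp point.
Start: joints at [62.321, 10.359, 92.074, -0, 77.567, -11.82], TCP at [0.157, 0.553, 0.257] pointing down, gripper open.
Joint ranges: [-171.53, 171.53], [-51.25, 118.39], [17.06, 147.69], [-65.23, 245.23], [0, 150.52], [-178.68, 178.68]. Speed limits (degrees/s): [147.25, 147.25, 172.46, 180, 180, 180].

### API

Orientations are given as [roll, pitch, yaw] about the fixed x, y, z axes, in that order (R = Rz(yaw) Ry(pitch) Rx(roll)).
In Python, from station import ctrl, eyes, workorder, masks_of gives the robot as it stands. The module is installed in compiled form; this text tells all that it offers.
- The arm moves only by the shell command python3 -m creep 'ROWS'. ROWS is text: rows parted by semicolons, each of 7 numbers parted by spaces: the opening in per cent of the stroke, from 0 (shut) to 100 (fully open), then the shift along the tool's x, y, z in m, then the turn, a rotation vector about the tool's x, y, z in degrees. A call has 1 to 5 rows; each row shifts and turns the commanded pose from where the row before left it, along the tool's axes as they then stand; what a row does not reach is not made up. A row lasts 1/8 s, in which the tool goes at most 62.5 mm and 10.7 degrees, less where a joint would pass 70% of its speed; a pose out of reach is approached as far as the arm can. A call is refused whole if a number of a shift passes 0.0625 or a number of a turn 10.7, either way. A call with a gripper value outside its range is refused whole. The fingers move at their own pace and stop on an object; the grip force is fixed at half the most. Time passes only in rows, so rows that do not move let the fingers close. It gives the time, the measured TCP pose, the force, the opening and the grip force at its end, in the units of the state.
- ctrl.observe(): the state, without advancing time (a new reading comes with each control period).
- eyes.snapshot(name): name is "scene" or "top" or "wrist"; returns (picture, depth): 384x512x3 uint8, red, green, blue; 384x512 float32, m along the optical axis (not along the pixel's ray), 0 where there is no reading.
- eyes.camera_model(name): a dict with "vertical_fov" (degrees; the focal length in pixels is half the picture's height over the tangent of half this angle, whatever the lens; pixels are square), "cx", "cy" (the principal point, pixels), "dist" ([k1, k2, p1, p2, k3] as OpenCV has them; the pictures are not rectified), "extrinsics" (4x4, takes a point from camera to world coordinates). Camera axes: x right, y down, z forward; pixel columns grow to the right and rows downward; lengths in m; the calibration is good to about 2 mm. A picture is of the moment at which its call begins: read the wrist's pose just before it. camera_model takes no time and is no camera call; for the wrist camera it gives the pose at the moment of the call.
- workorder.sign_off(): hands the job in; it is judged then, once.
Trained networks look in the newest picture that a camera, given by its name, has taken for a name from the list of things; names that differ only in an ending like _2 or _b are one class to them, and where a whole thing is asked for, a point or a joint stands for the part that bears it (a point fixed in the world has none). Each returns a list of dicts, best first, with "conf" (0 to 1); they miss things now and then, are a little off and sometimes report something else, mostly with a low value. They report only what shows in the picture. A call takes as long as a camera call. They do not tell look-alikes from the thing itself.
- masks_of(query, camera): "pixels" (384x512 bool, what is visible of it) and "bbox" ([centre column, centre row, width, height] in pixels, round what is visible of it).
The state is a dict: "t": time; "q": joint angles; "joint_vel": joint speeds; "effort": joint torques, N m; "tool_pos": TCP position; "ee_rot": TCP orientation; "ft_force": force on the tool from outside, world axes, zero at the start; "moment": the same for the moment, N m; "grip_width": finger opening in m; "grip_force": force on a finger pad.
Only numpy, scipy, OpenCV 4.12 (cv2) and the standard library are available. Lean on these libraries where they do the work, as an engineer would, in place of code of your own. Each camera call takes 0.05 s, during which the arm holds its last target. There are 200 camera calls.

### The job

Push the flat tray of candies along the bench, nose first, under the low dusting bridge until it is fully home: square in the tunnel and with its nose against the back stop. Only push it from outside with the fingers: do not lift or tip it, do not reach into it or take hold of its rim, and do not touch the candies, which must stay in their pocket. Leave the jar, the carton and the scoop where they stand.

Things in the scene. Friction and masses are not known exactly. Their poses are not given: they have to be found in the camera images.
- bridge: Fixed steel bridge with a sieve grid on top, 58 mm high. Origin: tunnel's centre at bench level; +x: the way the tray slides in. Straight tunnel between upright cheeks: y -51 to +51 mm, 35 mm headroom, mouth at x = -45 mm, no funnel, its floor is the bench. Cheeks 10 mm thick, 4 mm high foot flanges out to y = +-83 mm; it ends at x = +60 mm.
- stop (a point): Point at mid-width on the foot of the back stop's face, at bench level, x = +52 mm in the bridge's frame; the stop is an 18 mm high dark steel bar across the far end of the tunnel.
- tray: Loose flat aluminium tray, about 0.35 kg, on the bench before the mouth, out of line and turned. Outside 160 (x) x 92 (y) x 18 mm high; floor 4, walls 3 mm thick. Origin: centre of its underside; +x: its nose, which goes in first. x -17 to +77 mm is the candy pocket, behind it the empty tail. Home: origin at x = -28 mm, y = 0 in the bridge's frame, tail 63 mm out of the mouth.
- candy1: Loose candy cube, 26 mm, 22 g, standing on the tray's floor in the pocket, its top 30 mm above the bench (5 mm under the bridge). Origin: centre of its underside.
- candy2: Loose candy cube, 26 mm, 22 g, standing on the tray's floor in the pocket, its top 30 mm above the bench (5 mm under the bridge). Origin: centre of its underside.
- candy3: Loose candy cube, 26 mm, 22 g, standing on the tray's floor in the pocket, its top 30 mm above the bench (5 mm under the bridge). Origin: centre of its underside.
- candy4: Loose candy cube, 26 mm, 22 g, standing on the tray's floor in the pocket, its top 30 mm above the bench (5 mm under the bridge). Origin: centre of its underside.
- jar: Bystander: amber glass jar with steel lid, 68 mm across, 100 mm high, beside the bridge's far end. Origin: centre of its underside.
- carton: Bystander: closed carton 124 x 94 mm, 37 mm high, beyond the bridge. Origin: centre of its underside.
- scoop: Bystander: blue plastic scoop; pan 100 (x) x 70 (y) x 36 mm around the origin (centre of the pan's underside), handle out to 150 mm along its -x; it lies well behind the tray's tail.
Not all that is in view belongs to the job. Leave any orange or yellow look-alike of the candy4 alone.

How it is judged:
By the outcome, as a careful person would: the job done as asked, in the order asked, and still so for the second after the job is handed in, with the robot touching nothing.
It also fails if it takes over 58 s, if anything falls off the work surface, if the arm or the gripper's body presses on something with over 40 N, if the wrist force passes 120 N, or if a joint passes its speed limit or range.

## Working session

There is one attempt and no reset: what is moved stays moved. The work goes in short steps, Python scripts to look and compute and a shell command to move; the robot and the scene stay as the last step left them, time stands still between calls to the robot, and variables do not carry over. Pictures are saved under pics/ and viewed, at most 10 in all, crops included, and the job is handed in when it is done.

```bash
mkdir -p pics; cat > h.py <<'E'
import numpy as np, cv2
from station import ctrl, eyes, workorder, masks_of
def snap(n):
    cm=eyes.camera_model(n); p,d=eyes.snapshot(n); return p,d,cm
def K(cm):
    f=192/np.tan(np.radians(cm["vertical_fov"])/2); return np.array([[f,0,cm["cx"]],[0,f,cm["cy"]],[0,0,1]])
def world(d,cm):
    v,u=np.mgrid[:384,:512]; pts=np.stack([u,v],-1).reshape(-1,1,2).astype(np.float64)
    n=cv2.undistortPoints(pts,K(cm),np.array(cm["dist"],float)).reshape(384,512,2)
    P=np.dstack([n*d[...,None],d]); E=np.array(cm["extrinsics"])
    return P@E[:3,:3].T+E[:3,3]
def save(n,p): cv2.imwrite(n,p[...,::-1])
E
python3 - <<'E'
from h import *
s=ctrl.observe(); print({k:np.round(s[k],3) for k in ("t","tool_pos","ee_rot","q","grip_width")})
ims=[]
for c in ("scene","top"):
    p,d,cm=snap(c); save(f"pics/{c}0.png",p); W=world(d,cm); np.savez(f"{c}0.npz",p=p,d=d,W=W)
    print(c,np.round(np.array(cm["extrinsics"])[:3,3],3))
    for n in ["bridge","tray","candy1","jar","carton","scoop"]:
        for m in masks_of(n,c)[:6]:
            k=m["pixels"]&(d>0); w=W[k]
            if len(w): print(c,n,round(m["conf"],2),np.round(m["bbox"]),np.round(np.median(w,0),3), np.round(cv2.minAreaRect(w[:,:2].astype(np.float32)*1000),0) if 0 else [np.round(x) if np.isscalar(x) else np.round(x,0) for x in cv2.minAreaRect(w[:,:2].astype(np.float32)*1000)])
E
```

```text
{'t': np.float64(0.0), 'tool_pos': array([0.157, 0.553, 0.257]), 'ee_rot': array([-1.79908e+02, -1.80000e-02,  1.64143e+02]), 'q': array([ 6.2322e+01,  1.0399e+01,  9.2130e+01, -1.0000e-03,  7.7565e+01,
       -1.1821e+01]), 'grip_width': np.float64(0.088)}
scene [ 1.26  -0.088  0.648]
scene bridge 0.97 [169. 210.  49.  62.] [ 0.635 -0.115  0.037] [array([ 560., -115.]), array([123., 223.]), np.float64(81.0)]
scene tray 0.75 [252. 200.  73.  44.] [0.598 0.103 0.005] [array([582.,  87.]), array([118., 174.]), np.float64(7.0)]
scene tray 0.36 [242. 190.  10.  14.] [0.579 0.067 0.029] [array([569.,  68.]), array([41., 26.]), np.float64(10.0)]
scene candy1 0.77 [240. 238.  12.  18.] [0.725 0.024 0.023] [array([717.,  25.]), array([27., 24.]), np.float64(3.0)]
scene candy1 0.6 [276. 238.  18.  21.] [0.739 0.107 0.021] [array([723., 113.]), array([36., 54.]), np.float64(82.0)]
scene candy1 0.58 [229. 197.  12.  14.] [0.588 0.027 0.027] [array([584.,  29.]), array([47., 24.]), np.float64(3.0)]
scene candy1 0.47 [252. 202.  73.  44.] [0.599 0.109 0.005] [array([583.,  88.]), array([116., 172
[... 1264 characters left out ...]
y1 0.55 [229. 143.   8.  14.] [0.732 0.109 0.026] [array([739., 111.]), array([37., 29.]), np.float64(8.0)]
top candy1 0.51 [261. 196.   9.  12.] [0.58  0.033 0.031] [array([581.,  32.]), array([28., 24.]), np.float64(8.0)]
top candy1 0.49 [244. 196.  10.   7.] [0.575 0.072 0.03 ] [array([576.,  73.]), array([26., 27.]), np.float64(0.0)]
top jar 0.77 [389. 237.  34.  25.] [ 0.466 -0.288  0.099] [array([ 467., -297.]), array([65., 64.]), np.float64(59.0)]
top carton 0.69 [382. 169.  53.  52.] [ 0.649 -0.294  0.038] [array([ 659., -304.]), array([131., 113.]), np.float64(30.0)]
top scoop 0.88 [112. 225.  34.  72.] [0.541 0.444 0.008] [array([510., 448.]), array([ 86., 204.]), np.float64(77.0)]
```

View pics/top0.png

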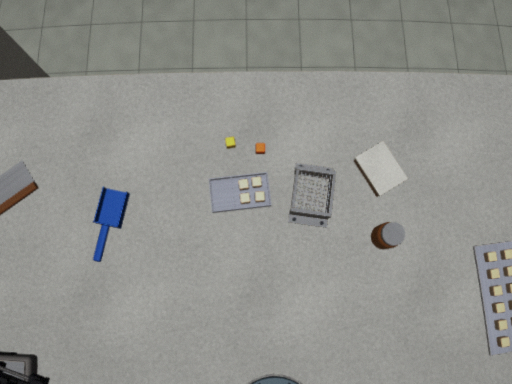

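View pics/scene0.png

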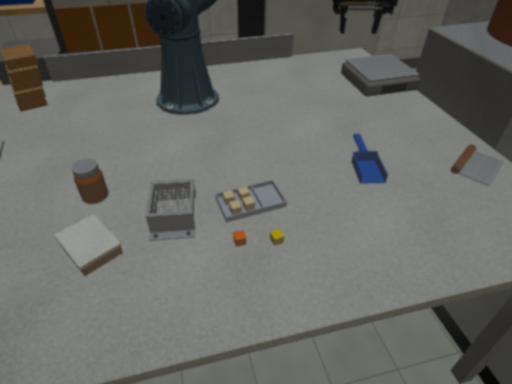

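Candy look-alikes: top view, orange cube (260,148) and yellow cube (230,142). The real pale candies sit in the tray at about (243,185), (256,182), (245,199) and (260,197). The candy plate at (497,295) is a decoy too. The tray, at (240,192), lies left of the bridge at (313,195), with its pocket (nose) toward the bridge. In the scene view the same things are at (250,200) and (172,210). Next I'll move behind the tray and look from closer.

```bash
R='50 -0.052 -0.025 -0.004 0 0 0'
python3 -m creep '50 -0.052 -0.025 -0.004 0 0 0;50 -0.052 -0.025 -0.004 0 0 0;50 -0.052 -0.025 -0.004 0 0 0;50 -0.052 -0.025 -0.004 0 0 0;50 -0.052 -0.025 -0.004 0 0 0'
python3 -m creep '50 -0.052 -0.025 -0.004 0 0 0;50 -0.052 -0.025 -0.004 0 0 0;50 -0.052 -0.025 -0.004 0 0 0;50 -0.052 -0.025 -0.004 0 0 0;50 -0.052 -0.025 -0.004 0 0 0'
python3 -m creep '50 0 0 0 0 0 10.4;50 0 0 0 0 0 10.4;50 0 0 0 0 0 10.4;50 0 0 0 0 0 10.4'
python3 -m creep '50 0 0 0 0 0 10.4;50 0 0 0 0 0 10.4;50 0 0 0 0 0 10.4;50 0 0 0 0 0 10.4'
python3 - <<'E'
from h import *
p,d,cm=snap("wrist"); save("pics/w1.png",p); W=world(d,cm); np.savez("w1.npz",p=p,d=d,W=W)
E=np.array(cm["extrinsics"]); print(np.round(E,3))
for n in ["bridge","tray","candy1"]:
    for m in masks_of(n,"wrist")[:4]:
        k=m["pixels"]&(d>0); w=W[k]; c,s,a=cv2.minAreaRect(w[:,:2].astype(np.float32)*1000)
        print(n,round(m["conf"],2),np.round(m["bbox"]),np.round(np.median(w,0),3),np.round(c),np.round(s),round(a,1))
E
```

```text
t: 1.32
tool_pos: [0.3743, 0.3605, 0.2778]
ee_rot: [180.0, 0.0, 164.2]
ft_force: [0.5, 0.8, -0.2]
grip_width: 0.0443
grip_force: 0.0
t: 1.95
tool_pos: [0.5903, 0.1691, 0.2977]
ee_rot: [180.0, 0.0, 164.1]
ft_force: [0.7, 0.4, -0.4]
grip_width: 0.0438
grip_force: 0.0
t: 2.45
tool_pos: [0.5891, 0.1704, 0.2974]
ee_rot: [-180.0, -0.0, 122.2]
ft_force: [-0.2, -0.3, -0.4]
grip_width: 0.0442
grip_force: 0.0
t: 2.95
tool_pos: [0.589, 0.1706, 0.2974]
ee_rot: [-180.0, -0.0, 80.6]
ft_force: [0.0, 0.6, 0.7]
grip_width: 0.0442
grip_force: 0.0
[[ 0.986 -0.158 -0.045  0.601]
 [-0.164 -0.947 -0.275  0.242]
 [ 0.001  0.279 -0.96   0.425]
 [ 0.     0.     0.     1.   ]]
bridge 0.63 [261. 232.  15.  21.] [0.578 0.075 0.03 ] [578.  71.] [25. 26.] 7.6
bridge 0.56 [286. 342. 101.  34.] [ 0.585 -0.105  0.041] [ 587. -110.] [112. 166.] 82.1
tray 0.69 [266. 214.  88. 126.] [0.593 0.11  0.005] [597.  80.] [ 94. 171.] 5.9
candy1 0.96 [287. 224.  20.  27.] [0.614 0.079 0.03 ] [614.  75.] [27. 26.] 8.5
candy1 0.95 [362. 242.  26.  24.] [0.713 0.034 0.025] [716.  25.] [35. 25.] 89.5
candy1 0.9 [292. 247.  17.  26.] [0.618 0.048 0.03 ] [616.  38.] [47. 23.] 71.6
candy1 0.73 [373. 186.  25.  27.] [0.731 0.113 0.026] [734. 105.] [25. 37.] 8.1
```

View pics/w1.png

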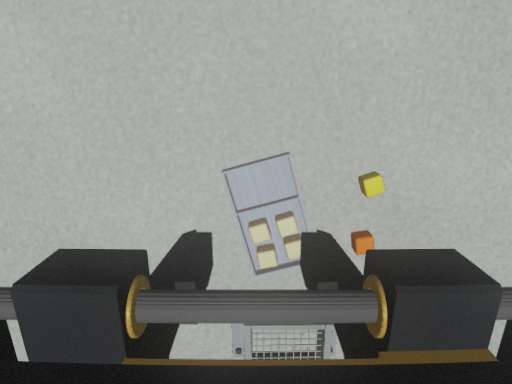

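The wrist view shows the tray with its tail at (260,165) and candies at (260–292,222–257). The mouth of the bridge is at (285,330), partly hidden by the gripper, and the orange and yellow cubes are clear on the right. I'll step back for an unobstructed measurement.

```bash
cat >> h.py <<'E'
def rect(w): c,s,a=cv2.minAreaRect((w[:,:2]*1000).astype(np.float32)); return np.round(c,1),np.round(s,1),round(a,2)
def pose(cam,look=True):
    "tray & bridge from depth bands inside masks"
    p,d,cm=snap(cam); W=world(d,cm); s=ctrl.observe(); out={}
    x,y,z=W[...,0],W[...,1],W[...,2]
    B=(d>0)&(z>.051)&(z<.064)&(x>.5)&(x<.68)&(y<-.03)&(y>-.2)
    T=(d>0)&(z>.003)&(z<.034)&(x>.48)&(x<.69)&(y>-.06)&(y<.22)
    def big(M):
        n,l,st,_=cv2.connectedComponentsWithStats(cv2.morphologyEx(M.astype(np.uint8),cv2.MORPH_CLOSE,np.ones((3,3))))
        k=1+np.argmax(st[1:,4]); return M&(l==k)
    for n,M in(("bridge",B),("tray",T)):
        if M.sum()>50: M=big(M); print(cam,n,M.sum(),rect(W[M]))
    return p,d,W
E
python3 -m creep '50 0.055 0 0 0 0 0;50 0.055 0 0 0 0 0;50 0 0 0 0 0 0'
python3 - <<'E'
from h import *
p,d,W=pose("wrist"); save("pics/w2.png",p); np.savez("w2.npz",p=p,d=d,W=W)
p,d,W=pose("top")
E
```

```text
t: 3.52
tool_pos: [0.6059, 0.2826, 0.2969]
ee_rot: [-180.0, -0.0, 81.4]
ft_force: [0.8, -0.4, 0.7]
grip_width: 0.0443
grip_force: 0.0
wrist tray 3266 (array([590.7, 117.4]), array([95.1, 95.1]), 5.82)
top bridge 591 (array([ 587.9, -108.6]), array([106.5, 124.2]), 80.96)
top tray 3414 (array([584.8,  80.3]), array([279.6, 209.9]), 89.81)
```

View pics/w2.png

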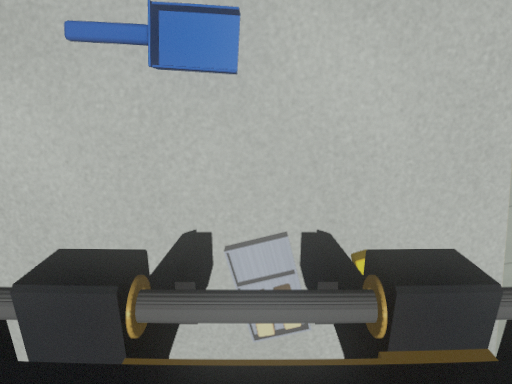

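```bash

python3 -m creep '50 -0.02 -0.05 0 0 0 0;50 -0.03 -0.052 0 0 0 0;50 -0.059 0 0 0 0 0;50 -0.06 0 0 0 0 0;50 0 0 0.05 0 0 0'
python3 -m creep '50 0 0 0.055 0 0 0;50 0 0 0.055 0 0 0;50 0 0 0.055 0 0 0;50 0 0 0.03 0 0 0;50 0 0 0 0 0 0'
python3 - <<'E'
from h import *
p,d,W=pose("wrist"); save("pics/w3.png",p)
E
```

```text
t: 4.25
tool_pos: [0.4814, 0.1239, 0.2513]
ee_rot: [179.4, -0.0, 80.7]
ft_force: [1.2, 0.9, -1.3]
grip_width: 0.0439
grip_force: 0.0
t: 4.88
tool_pos: [0.4768, 0.1272, 0.0505]
ee_rot: [-179.7, 0.1, 80.9]
ft_force: [-0.2, 0.1, -0.1]
grip_width: 0.0443
grip_force: 0.0
wrist tray 17147 (array([586.2, 122.3]), array([83.2, 85.5]), 5.84)
```

View pics/w3.png

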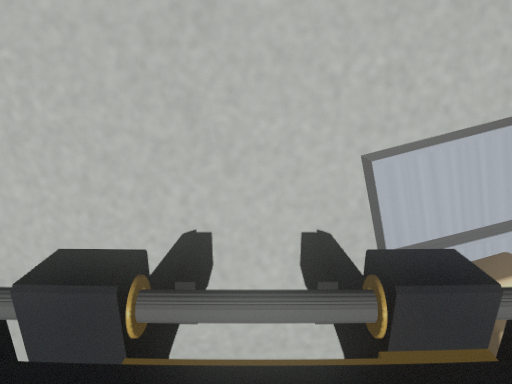

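The wrist view shows the tray's tail-left corner at (365,157). The fingers are clear of it on the robot's side, over bare bench. Next I lower them and push the side near the tail to square the tray.

```bash

python3 -m creep '50 0.005 0 0.014 0 0 0;50 0 0.01 0.012 0 0 0;50 0 0.01 0 0 0 0;50 0 0.004 0 0 0 0;50 0 0.003 0 0 0 0'
python3 -m creep '50 0 0.003 0 0 0 0;50 0 0.003 0 0 0 0;50 0 0.003 0 0 0 0;50 0 0.003 0 0 0 0;50 0 0.003 0 0 0 0'
python3 -m creep '50 0 0.003 0 0 0 0;50 0 0.003 0 0 0 0;50 0 0.003 0 0 0 0;50 0 0.001 0 0 0 0;50 0 0 0 0 0 0'
python3 - <<'E'
from h import *
p,d,W=pose("wrist"); save("pics/w4.png",p)
p,d,cm=snap("top"); W=world(d,cm)
for n in ("tray","candy1"):
  for m in masks_of(n,"top")[:4]: 
    k=m["pixels"]&(d>0); print(n,m["conf"],rect(W[k]))
E
```

```text
t: 5.55
tool_pos: [0.5069, 0.1291, 0.027]
ee_rot: [180.0, -0.0, 80.9]
ft_force: [-4.7, 1.7, 4.2]
grip_width: 0.044
grip_force: 2.3
t: 6.18
tool_pos: [0.5199, 0.1274, 0.0264]
ee_rot: [-179.8, -0.0, 81.0]
ft_force: [-4.9, 3.1, 4.6]
grip_width: 0.0439
grip_force: 2.7
t: 6.8
tool_pos: [0.5303, 0.1256, 0.0265]
ee_rot: [-179.9, -0.0, 81.0]
ft_force: [-3.4, 3.6, 2.2]
grip_width: 0.044
grip_force: 2.1
wrist tray 18323 (array([604.7, 121.9]), array([ 70.8, 107.3]), 86.8)
tray 0.95 (array([611.9,  74.4]), array([156.1,  92.7]), 88.4)
candy1 0.59 (array([588.5,  25.7]), array([18.7, 21.5]), 89.13)
candy1 0.57 (array([629.8,  28.9]), array([26.8, 25.8]), 89.82)
candy1 0.45 (array([590.7,  57.6]), array([ 8., 23.]), 89.32)
```

View pics/w4.png

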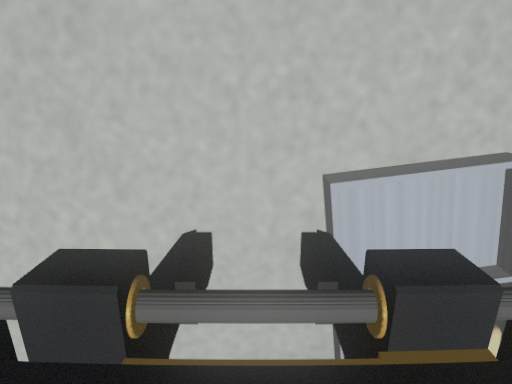

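The tray has turned about 8°, with its tail corner now at (325,178). Roughly 7° remains, so I'll make a second, lighter nudge closer to the tail.

```bash

python3 -m creep '50 0 -0.007 0 0 0 0;50 0.025 0 0 0 0 0;50 0 0.003 0 0 0 0;50 0 0.003 0 0 0 0;50 0 0.003 0 0 0 0'
python3 -m creep '50 0 0.003 0 0 0 0;50 0 0.003 0 0 0 0;50 0 0 0 0 0 0'
cat > m.py <<'E'
from h import *
# tray rim fit: top camera mask, rim band
def br(c): d=np.array(c)-[589.1,-101.2]; a=np.radians(-99); return np.round([d@[np.cos(a),np.sin(a)],d@[-np.sin(a),np.cos(a)]],1)
p,d,cm=snap("top"); W=world(d,cm)
for m in masks_of("tray","top")[:2]:
    k=m["pixels"]&(d>0)&(W[...,2]<.024); c,s,a=rect(W[k]); print("tray",round(m["conf"],2),c,s,a,br(c), "relyaw",round((a+9.)%90,1))
t=ctrl.observe()["tool_pos"]; print("tcp br",br(np.array(t[:2])*1000),t[2])
p,d,cm=snap("wrist"); W=world(d,cm); np.savez("wl.npz",p=p,W=W,d=d)
for m in masks_of("tray","wrist")[:2]:
    k=m["pixels"]&(d>0)&(W[...,2]<.024); c,s,a=rect(W[k]); print("wtray",round(m["conf"],2),c,s,a,br(c),"relyaw",round((a+9.)%90,1))
E
python3 m.py
```

```text
t: 7.62
tool_pos: [0.5367, 0.1491, 0.0262]
ee_rot: [-179.9, 0.0, 80.9]
ft_force: [-2.0, 1.9, 0.7]
grip_width: 0.0445
grip_force: 1.1
t: 8.0
tool_pos: [0.5435, 0.1481, 0.0265]
ee_rot: [180.0, 0.0, 80.9]
ft_force: [-0.1, -0.4, -0.4]
grip_width: 0.0444
grip_force: 0.2
tray 0.88 [619.1  71.2] [163.3  96.3] 80.08 [-175.     2.7] relyaw 89.1
tcp br [-239.2  -84. ] 0.02660840100430173
wtray 0.94 [624.5 107.7] [87.  97.9] 83.3 [-211.9    2.3] relyaw 2.3
```

```bash

python3 -m creep '50 0 -0.02 0 0 0 0;50 0.048 0 0 0 0 0;50 0 0.052 0 0 0 0;50 0 0.052 0 0 0 0;50 0 0 0 0 0 0'
python3 m.py; python3 -c "
from h import *
save('pics/w5.png',np.load('wl.npz')['p'])"
```

```text
t: 8.82
tool_pos: [0.6375, 0.1817, 0.0272]
ee_rot: [179.7, -0.0, 80.8]
ft_force: [-0.4, -0.1, -0.0]
grip_width: 0.0439
grip_force: 0.0
tray 0.76 [619.6  66.1] [153.2  99.7] 83.99 [-170.    4.] relyaw 3.0
tcp br [-287.1   -0.9] 0.02594972041668367
wtray 0.7 [624.6 129.4] [37.4 91.8] 80.78 [-233.3   -1. ] relyaw 89.8
```

View pics/w5.png

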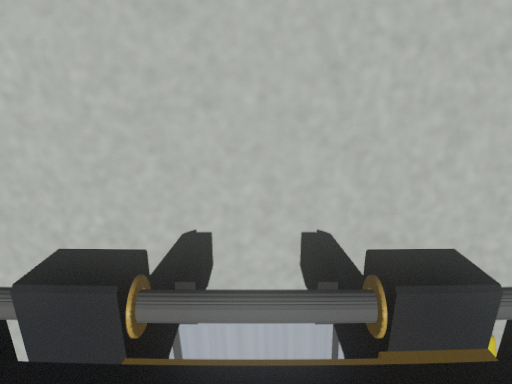

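The tray's tail shows at columns 175–337 under the gripper, so it is centred between the fingers and square. I'll push to just short of the mouth.

```bash

python3 -m creep '50 -0.01 0 0 0 0 0;50 -0.006 0 0 0 0 0;50 -0.004 0 0 0 0 0;50 -0.004 0 0 0 0 0;50 -0.004 0 0 0 0 0'
python3 -m creep '50 -0.004 0 0 0 0 0;50 -0.004 0 0 0 0 0;50 -0.004 0 0 0 0 0;50 -0.004 0 0 0 0 0;50 -0.004 0 0 0 0 0'
python3 -m creep '50 -0.004 0 0 0 0 0;50 -0.004 0 0 0 0 0;50 -0.003 0 0 0 0 0;50 -0.002 0 0 0 0 0;50 0 0 0 0 0 0'
python3 m.py; python3 - <<'E'
from h import *
a=[]
p,d,_=snap("top"); a.append(cv2.resize(p[150:240,220:350],(780,540),interpolation=cv2.INTER_CUBIC))
save("pics/t6.png",a[0])
p,d,_=snap("scene"); np.savez("s6.npz",p=p,d=d)
E
```

```text
t: 9.65
tool_pos: [0.6293, 0.1553, 0.0266]
ee_rot: [180.0, -0.0, 81.0]
ft_force: [2.3, 2.9, -0.5]
grip_width: 0.0438
grip_force: 1.5
t: 10.28
tool_pos: [0.626, 0.1352, 0.0266]
ee_rot: [180.0, -0.0, 80.9]
ft_force: [0.2, 4.8, 1.9]
grip_width: 0.0438
grip_force: 2.3
t: 10.9
tool_pos: [0.6239, 0.1221, 0.0265]
ee_rot: [180.0, 0.0, 80.9]
ft_force: [0.0, 2.9, 2.7]
grip_width: 0.0441
grip_force: 1.7
tcp br [-226.1   -0.6] 0.026455366555257126
wtray 0.89 [619.9  82.4] [63.5 96.1] 81.16 [-186.2    1.7] relyaw 0.2
```

View pics/t6.png

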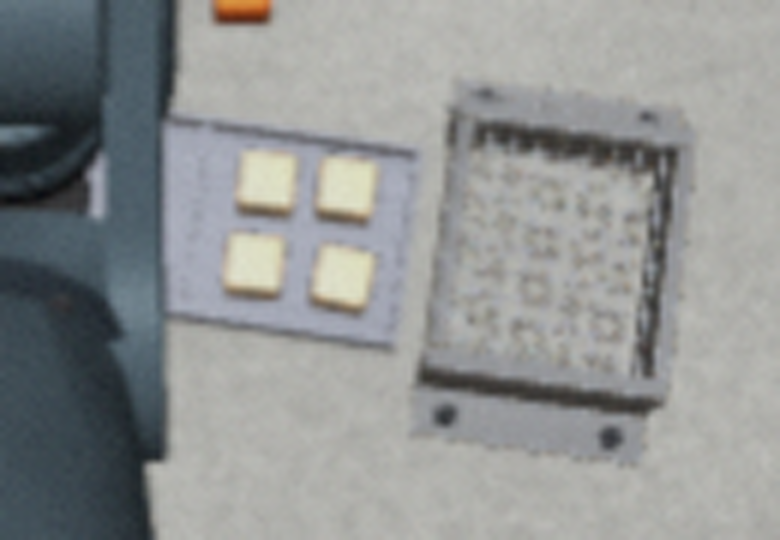

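The top crop shows the tray's nose, mid-point (404,248), just before the mouth. The bridge axis passes (401,252) there, so the tray is about 1.5 mm off and under 1° turned, which fits the ±5 mm clearance. All four candies are in the pocket, so I'll push in.

```bash

python3 -m creep '50 -0.004 -0.0003 0 0 0 0;50 -0.004 -0.0003 0 0 0 0;50 -0.004 -0.0003 0 0 0 0;50 -0.004 -0.0003 0 0 0 0;50 -0.004 -0.0003 0 0 0 0'
```

```text
t: 11.82
tool_pos: [0.619, 0.1026, 0.0263]
ee_rot: [-180.0, 0.0, 80.9]
ft_force: [0.4, 3.1, 0.7]
grip_width: 0.0439
grip_force: 2.0
```

```bash

python3 -m creep '50 -0.004 0 0 0 0 0;50 -0.004 0 0 0 0 0;50 -0.004 0 0 0 0 0;50 -0.004 0 0 0 0 0;50 -0.004 0 0 0 0 0'
```

```text
t: 12.45
tool_pos: [0.6159, 0.0829, 0.0263]
ee_rot: [-180.0, 0.0, 80.9]
ft_force: [0.4, 4.2, 0.3]
grip_width: 0.0442
grip_force: 1.8
```

```bash

python3 -m creep '50 -0.004 0 0 0 0 0;50 -0.004 0 0 0 0 0;50 -0.004 0 0 0 0 0;50 -0.004 0 0 0 0 0;50 -0.004 0 0 0 0 0'; python3 m.py
```

```text
t: 13.08
tool_pos: [0.6128, 0.0631, 0.0263]
ee_rot: [-180.0, 0.0, 80.9]
ft_force: [0.7, 2.9, -1.5]
grip_width: 0.0444
grip_force: 1.5
tray 0.72 [599.5 -35.4] [140.1  99.2] 79.8 [-66.6  -0. ] relyaw 88.8
tcp br [-165.6   -2.3] 0.026342562544792336
wtray 0.61 [610.   24.4] [67.4 96.2] 79.51 [-127.3    1. ] relyaw 88.5
```

```bash

python3 -m creep '50 -0.004 0 0 0 0 0;50 -0.004 0 0 0 0 0;50 -0.004 0 0 0 0 0;50 -0.004 0 0 0 0 0;50 -0.004 0 0 0 0 0'
```

```text
t: 13.9
tool_pos: [0.6098, 0.0435, 0.0265]
ee_rot: [180.0, -0.0, 80.9]
ft_force: [0.9, 4.1, -0.2]
grip_width: 0.0439
grip_force: 1.9
```

```bash

python3 -m creep '50 -0.004 0 0 0 0 0;50 -0.004 0 0 0 0 0;50 -0.004 0 0 0 0 0;50 -0.003 0 0 0 0 0;50 -0.002 0 0 0 0 0'; python3 m.py
```

```text
t: 14.52
tool_pos: [0.6071, 0.0267, 0.0265]
ee_rot: [180.0, -0.0, 80.9]
ft_force: [1.4, 4.5, -0.4]
grip_width: 0.044
grip_force: 2.1
tray 0.91 [595.3 -74.5] [135.   81.7] 80.37 [-27.3   1.9] relyaw 89.4
tcp br [-129.    -2.2] 0.026469871235324377
wtray 0.9 [600.5 -12.4] [64.  89.3] 80.57 [-89.5  -2.6] relyaw 89.6
```

About 12 mm remains. I'll use small steps and watch the force.

```bash

python3 -m creep '50 -0.002 0 0 0 0 0;50 -0.002 0 0 0 0 0;50 -0.002 0 0 0 0 0;50 -0.002 0 0 0 0 0;50 -0.001 0 0 0 0 0'
```

```text
t: 15.35
tool_pos: [0.6057, 0.0179, 0.0265]
ee_rot: [180.0, -0.0, 80.9]
ft_force: [1.2, 4.2, 1.4]
grip_width: 0.0443
grip_force: 2.3
```

```bash

python3 -m creep '50 -0.001 0 0 0 0 0;50 -0.001 0 0 0 0 0'
```

```text
t: 15.6
tool_pos: [0.6054, 0.016, 0.0265]
ee_rot: [180.0, -0.0, 80.9]
ft_force: [0.8, 4.3, 2.0]
grip_width: 0.044
grip_force: 2.3
```

```bash

python3 -m creep '50 -0.001 0 0 0 0 0;50 0 0 0 0 0 0'
```

```text
t: 15.85
tool_pos: [0.6054, 0.0158, 0.0265]
ee_rot: [180.0, -0.1, 80.9]
ft_force: [0.5, 7.7, 1.3]
grip_width: 0.0441
grip_force: 4.0
```

```bash

python3 -m creep '50 -0.001 0 0 0 0 0;50 -0.0005 0 0 0 0 0;50 0 0 0 0 0 0'; python3 m.py
```

```text
t: 16.23
tool_pos: [0.6052, 0.0157, 0.0265]
ee_rot: [180.0, -0.2, 81.0]
ft_force: [1.7, 12.8, 2.8]
grip_width: 0.0438
grip_force: 6.8
tray 0.71 [591.2 -86.8] [127.6  84.6] 81.73 [-14.6  -0.2] relyaw 0.7
tray 0.23 [ 589.9 -125.5] [1.6 0. ] 124.06 [23.9  4.6] relyaw 43.1
tcp br [-118.    -2.4] 0.02648335598613491
wtray 0.72 [598.7 -23.4] [63.9 89.8] 80.03 [-78.3  -2.7] relyaw 89.0
```

Contact is firm at 12.8 N with no further travel, and the tool is at -118 mm against -117 mm expected. I'll back off, rise and check.

```bash

python3 -m creep '50 0.003 0 0 0 0 0;50 0.02 0 0 0 0 0;50 0.04 0 0 0 0 0;50 0.05 0 -0.01 0 0 0;50 0 0 -0.06 0 0 0'
python3 -m creep '50 0 0 -0.06 0 0 0;50 0 0 -0.06 0 0 0;50 0.0 -0.03 -0.05 0 0 0;50 -0.06 0 0 0 0 0;50 0 0 0 0 0 0'
python3 - <<'E'
from h import *
p,d,cm=snap("wrist"); W=world(d,cm); np.savez("w7.npz",p=p,d=d,W=W)
t,dt,_=snap("top"); s,ds,_=snap("scene")
z=lambda i,w,h: cv2.resize(i,(w,h),interpolation=cv2.INTER_CUBIC)
save("pics/f.png",np.vstack([np.hstack([z(t[150:240,220:350],400,280),z(s[165:245,135:255],400,280)]),z(p,400,300).repeat(1,0).__class__ and np.hstack([z(p,400,300),np.zeros((300,400,3),np.uint8)])]))
exec(open("m.py").read().split("p,d,cm=snap")[0].replace("from h import *",""))
for m in masks_of("tray","wrist")[:2]:
    k=m["pixels"]&(d>0)&(W[...,2]<.024); c,sz,a=rect(W[k]); print(round(m["conf"],2),c,sz,a,br(c))
E
```

```text
t: 17.05
tool_pos: [0.6187, 0.1287, 0.0915]
ee_rot: [-179.4, 0.1, 81.2]
ft_force: [0.7, -0.5, -0.7]
grip_width: 0.0442
grip_force: 0.0
t: 17.68
tool_pos: [0.5835, 0.0683, 0.2673]
ee_rot: [179.9, 0.1, 80.7]
ft_force: [0.4, -0.4, 0.1]
grip_width: 0.0442
grip_force: 0.0
0.64 [592.5 -54.4] [125.  90.] 80.11 [-46.8  -4. ]
0.46 [ 548.2 -131.3] [ 79.1 180.9] 30.91 [ 36.1 -35.7]
```

View pics/f.png

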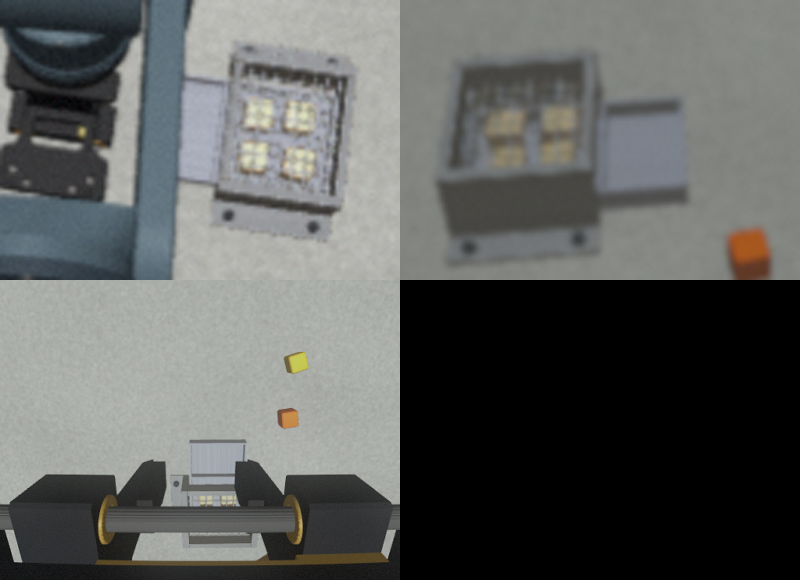

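The tray sits under the bridge with its tail out, and all four candies show through the grid. One numeric check of the tail before handing in.

```bash
python3 - <<'E'
from h import *
W=np.load("w7.npz")["W"]; d=np.load("w7.npz")["d"]; a=np.radians(-99)
D=W[...,:2]*1000-[589.1,-101.2]; bx=D@[np.cos(a),np.sin(a)]; by=D@[-np.sin(a),np.cos(a)]; z=W[...,2]
rim=(z>.012)&(z<.024)&(bx>-125)&(bx<-55)&(abs(by)<60)
for lo in range(-45,45,15):
    k=rim&(by>lo)&(by<lo+15); print("tail edge",lo,round(np.percentile(bx[k],3),1) if k.sum() else None)
for lo in (-100,-85,-70):
    k=rim&(bx>lo)&(bx<lo+15); print("sides",lo,np.round(np.percentile(by[k],[1,99]),1))
B=(z>.052)&(z<.064)&(bx>-60)&(bx<-30)&(abs(by)<80); print("bridge mouth/sides",np.round(np.percentile(bx[B],1),1),np.round(np.percentile(by[B],[1,99]),1))
E
```

```text
tail edge -45 -108.4
tail edge -30 -108.1
tail edge -15 -108.2
tail edge 0 -108.2
tail edge 15 -107.9
tail edge 30 -108.1
sides -100 [-48.2  41.3]
sides -85 [-48.4  41.7]
sides -70 [-48.7 -46. ]
bridge mouth/sides -46.1 [-60.7  19.8]
```

The tail edge is at -108 mm, exactly home, and square to about 0.2°. The sideways offset is inside the tunnel's play. Handing in.

```bash
python3 -c "
from station import workorder; print(workorder.sign_off())"
```

```text
the job is handed in; nothing more can be done
None
```

I pushed the tray home and handed the job in: its nose is against the back stop and it is square to about 0.2°, sitting about 3.5 mm off the tunnel's centre line (play is ±5 mm), with all four candies in the pocket; I didn't push the jar, carton or scoop, but took no final check of them.

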